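Fit the tin cup on the tape sealer's studs and load a tin

TASK

Set up the tape sealer for the small tins: put the blue tin cup on the turntable, turning it under light hand pressure until its three holes find the three studs, and let it slide down until it lies flush on the turntable - feel for it, never force or drop it. Then stand the red tin gently in the cup, right way up and fully home, and let go; leave the green tin, the white cup and the spare roll of tape where they are.

Things in the scene. Friction and masses are not known exactly. Their poses are not given: they have to be found in the camera images.
- sealer: Tape sealing machine for round tins, fixed on the bench: low white box 220 x 340 mm, 90 mm high. Origin on the bench right under the turntable's axis, z up. The box runs from -90 to +250 mm along its own y; the tape head (roll, roller, white housing, top 235 mm above the bench) stands on its +y end, at least 140 mm from the axis. Turned at most 0.3 rad from the world axes.
- spindle_face (a point): Centre of the flat top face of the turntable (dark steel disc with a thin rubber facing, 120 mm diameter), 110 mm above the bench. Its axes are those of the machine's box, NOT of the turntable: that was left standing at any angle, which is not reported, so look or feel for the studs. A brake holds the turntable (it slips at about 0.8 N m).
- stud_tips (a point): On the turntable's axis, level with the tips of its studs, 16 mm above the face; axes of the box. Three upright round-nosed brass studs, 8 mm thick, 120 degrees apart, 46 mm from the axis, on the turntable.
- cup: The blue tin cup, loose on the bench, about 0.26 kg, 40 mm high. Origin at the centre of its underside, z up. Flange 116 mm in diameter, 8 mm thick, with three 10 mm through holes 46 mm from the axis at 0, 120 and 240 degrees from its own x axis. Fully home, the underside lies on the turntable's face and the studs stand 8 mm proud of the flange's top.
- cup_mid (a point): On the blue cup's axis, half-way up (20 mm above its underside). Above the flange stands a round collar 32 mm high, 70 mm outside, 56 mm bore, with two outer flats 64 mm apart, 28 mm wide, facing the cup's own +y and -y: grip it across the flats, fingertips just above the flange. The bore has a solid floor level with the flange's top.
- tin: The red tin with gold bands, closed, lid up, 52 mm in diameter, 100 mm high, about 0.14 kg, standing on the bench. Origin at the centre of its foot, z up.
- tin_mid (a point): On the red tin's axis, half-way up (50 mm above its foot). In the cup the tin stands 32 mm deep: grip it above its middle, so that the fingers stay clear of the collar's rim.
- green_tin_mid (a point): Larger green tin, 70 mm in diameter, 110 mm high, half-way up its axis. Not to be disturbed.
- big_cup: White tin cup for larger tins, flange 116 mm, 36 mm high, lying on the bench; origin at the centre of its underside. Not to be disturbed.
- tape_roll: Spare roll of tape lying flat, 92 mm in diameter, 20 mm high; origin at the centre of its underside. Not to be disturbed.
There are look-alikes about, which are no part of the job. What is meant by the cup is not brown or yellow, and is the smaller of those in its own colour.

How it is judged (in metres and radians):
On the way:
1. the blue cup lies flush on the turntable, its holes over the studs (z of cup_mid in the frame of spindle_face below 0.0225 m and horizontal distance between cup_mid and spindle_face below 0.003 m and angle between cup_mid's own z axis and vertical below 0.06 rad), for 0.2 s.
At the end, for the whole second after the job is handed in: The blue cup lies flush on the turntable (its underside within 2.5 mm of the face, centred within 3 mm, level within 0.06 rad) and the red tin stands in it, its foot on the cup's floor (within 3 mm), centred within 5 mm and upright within 0.06 rad (all of step 1 and z of tin_mid in the frame of cup_mid between 0.034 and 0.041 m and horizontal distance between tin_mid and cup_mid below 0.005 m and angle between tin_mid's own z axis and vertical below 0.06 rad); the robot touches nothing.
It fails at once if the cup is forced or dropped onto the turntable or studs (more than 30 N between cup and machine) (contact force between cup and sealer above 30 N).
It fails at once if the tin is jammed or dropped into the cup (more than 30 N between tin and cup) (contact force between tin and cup above 30 N).
It fails at once if the big green tin is pushed more than 20 mm or tipped (distance of green_tin_mid from where it was at the start of the episode above 0.02 m or angle between green_tin_mid's own z axis and vertical above 0.2 rad).
It fails at once if the white tin cup is pushed more than 20 mm or tipped (distance of big_cup from where it was at the start of the episode above 0.02 m or angle between big_cup's own z axis and vertical above 0.2 rad).
It fails at once if the spare roll of tape is pushed more than 20 mm or tipped (distance of tape_roll from where it was at the start of the episode above 0.02 m or angle between tape_roll's own z axis and vertical above 0.2 rad).
It also fails if it takes over 72 s, if anything falls off the work surface, if the arm or the gripper's body presses on something with over 40 N, if the wrist force passes 120 N, or if a joint passes its speed limit or range.

ROBOT

A 6-joint arm with a two-finger parallel gripper is mounted at the origin on the work surface. World frame = base frame: x ahead of the robot, y to its left, z up, the work surface at z = 0. Lengths are in mm, angles in degrees, forces in N, time in s.
With the tool pointing down it reaches from about 300 to 850 mm from the base axis. Payload 4.2 kg.
Tool frame: the origin (TCP) lies on the centre line of the jaws, within the pads' length; the fingertips stand 14 mm ahead of it and the grasp point (between the pads) lies 5 mm behind it; z points along the fingers, y is the direction in which the jaws open and shut (so a half turn about z gives the same grasp; the last joint's range is limited). The gripper opens to 91 mm and grips with 3 to 60 N. Pads are 32 mm wide; open, the fingers measure 118 mm over their backs; the gripper's body (76 mm by 178 mm) begins 60 mm behind the grasp point.
Start: joints at [72.88, 18.312, 89.639, -0, 72.044, -1.146], TCP at [158.243, 552.812, 227.976] pointing down, gripper open.
Joint ranges: [-177.97, 177.97], [-48.28, 115.42], [12.27, 149.76], [-77.06, 257.06], [2.81, 150.46], [-146.56, 146.56]. Speed limits (degrees/s): [147.25, 147.25, 180, 180, 180, 180].

INTERFACE

Orientations are given as [roll, pitch, yaw] about the fixed x, y, z axes, in that order (R = Rz(yaw) Ry(pitch) Rx(roll)).
In Python, from workcell import env gives the robot as it stands.
- The arm moves only by the tool play_rows, never from a script. Its argument "increments" is a list of rows, each a list of 5 numbers: the shift along the world's x, y, z in mm, then the turn about the world's z in degrees, then the closure, from 0 (fully open) to 1 (shut). In form: [[x, y, z, yaw, fingers], ...]. A call has 1 to 20 rows; each row shifts and turns the commanded pose from where the row before left it; what a row does not reach is not made up. A row lasts 1/8 s, in which the tool goes at most 62.5 mm and 10.7 degrees, less where a joint would pass 70% of its speed; a pose out of reach is approached as far as the arm can. A call is refused whole if a number of a shift passes 62.5 or a number of a turn 10.7, either way. A call with a gripper value outside its range is refused whole. The fingers move at their own pace and stop on an object; "newtons" is the grip in N (left out, the last holds). Time passes only in rows, so rows that do not move let the fingers close. It gives the time, the measured TCP pose, the force and the opening at its end, in the units of the state.
- env.state(): the state, without advancing time (a new reading comes with each control period).
- env.grab_frame(name): name is "side" or "top" or "wrist"; returns the picture (480x640x3 uint8, red, green, blue); there is no depth.
- env.calibration(name): a dict with "fx", "fy", "cx", "cy" (pixels), "R" (3x3) and "t" (3): a world point X has camera coordinates R X + t; the wrist camera has in their place "hand_eye" (4x4, takes a point from camera to tool coordinates, whose origin is the TCP and whose axes are the flange's). Camera axes: x right, y down, z forward; pixel columns grow to the right and rows downward; lengths in mm; the calibration is good to about 2 mm. A picture is of the moment at which its call begins: read the wrist's pose just before it. calibration takes no time and is no camera call.
- env.job_done(): hands the job in, once; it reports no verdict.
The state is a dict: "time_s": time; "qpos": joint angles; "qvel": joint speeds; "effort": joint torques, N m; "ee_pos": TCP position; "ee_rot": TCP orientation; "force": force on the tool from outside, world axes, zero at the start; "torque": the same for the moment, N m; "gripper_width": finger opening in mm.
Only numpy, scipy, OpenCV 4.12 (cv2) and the standard library are available. Lean on these libraries where they do the work, as an engineer would, in place of code of your own. Each camera call takes 0.05 s, during which the arm holds its last target.

## Working session

There is one attempt and no reset: what is moved stays moved. The work goes in short steps, Python scripts to look and compute and a tool call to move; the robot and the scene stay as the last step left them, time stands still between calls to the robot, and variables do not carry over. Pictures are saved under pics/ and viewed, and the job is handed in when it is done.

Besides the shell and the picture viewer there is one more tool, called after "Emit:" in YAML: its name, and indented under it one key for each argument. play_rows: Moves the arm, as the interface text tells. Its arguments: {"type":"object","properties":{"increments":{"type":"array"},"newtons":{"type":"number"}},"required":["increments"]}

```bash
mkdir -p pics; ls; python3 - <<'E'
from workcell import env
import cv2
s=env.state()
print({k:s[k] for k in ['time_s','ee_pos','ee_rot','force','gripper_width']})
for n in ['side','top','wrist']:
    im=env.grab_frame(n); cv2.imwrite(f'pics/{n}0.png',im[:,:,::-1]); print(n,env.calibration(n))
E
```

```text
pics
{'time_s': 0.0, 'ee_pos': array([158.11196888, 552.34396097, 227.11184347]), 'ee_rot': array([-1.79898711e+02, -2.10819047e-03,  1.64024165e+02]), 'force': array([-0.35537856, -0.16187083, -0.52148388]), 'gripper_width': 91.06642207188642}
side {'fx': 617.6182883523572, 'fy': 617.6182883523572, 'cx': 328.5019003438005, 'cy': 235.5778919814675, 'R': array([[ 8.75944001e-01, -4.82412385e-01,  6.31105838e-04],
       [-3.19468394e-01, -5.81056457e-01, -7.48540807e-01],
       [ 3.61472064e-01,  6.55478211e-01, -6.63088427e-01]]), 't': array([-526.3841193 ,  173.63112755,  995.87253446])}
top {'fx': 487.57692988215274, 'fy': 487.57692988215274, 'cx': 320.34951618016, 'cy': 234.71231950719425, 'R': array([[ 0.01521925, -0.99957648,  0.02480404],
       [-0.99827308, -0.01659772, -0.05635044],
       [ 0.05673826, -0.02390359, -0.99810289]]), 't': array([-150.02106614,  563.54592702, 1165.99130084])}
wrist {'fx': 400.0408171439231, 'fy': 400.0408171439231, 'cx': 322.23510054351766, 'cy': 237.6338560582488, 'hand_eye': array([[ 6.72538107e-04, -9.68722963e-01, -2.48143848e-01,
         7.00592832e+01],
       [ 9.99999380e-01,  8.71652095e-04, -6.92548741e-04,
         3.63659009e-01],
       [ 8.87182973e-04, -2.48143228e-01,  9.68722949e-01,
        -1.57098110e+02],
       [ 0.00000000e+00,  0.00000000e+00,  0.00000000e+00,
         1.00000000e+00]])}
```

View pics/top0.png

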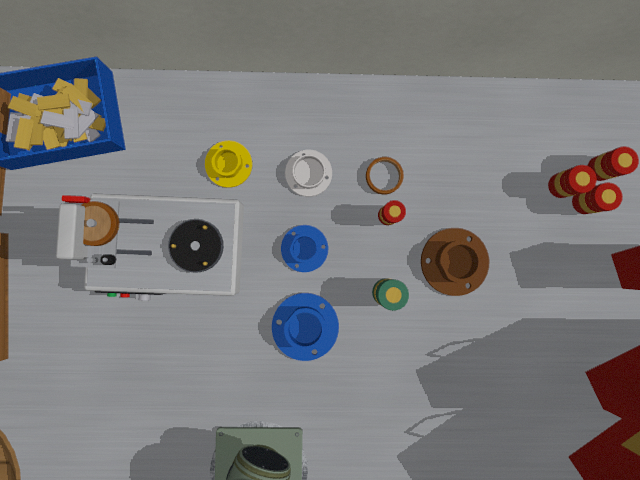

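View pics/side0.png

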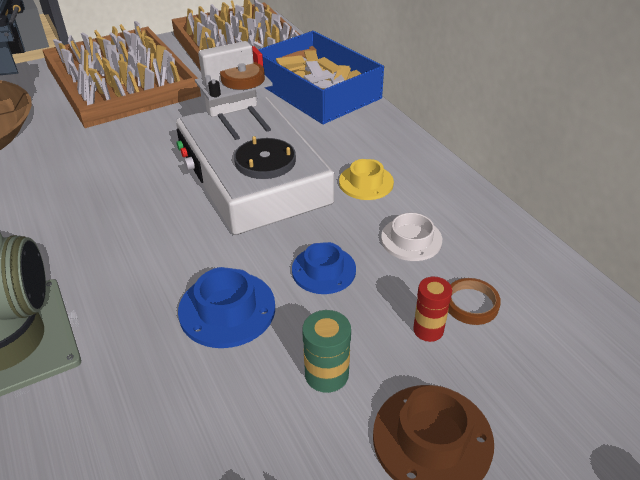

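View pics/wrist0.png

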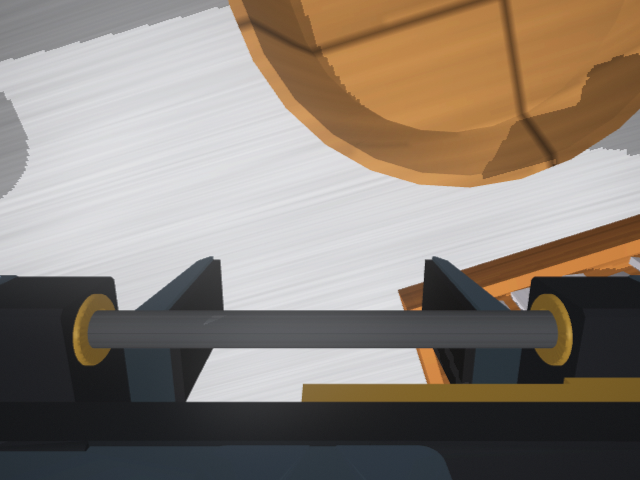

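Top view: the blue cups are at (305,248), flange about 46 px, and (305,327), about 66 px. The smaller one at (305,248) fits the description. Other cups are white (308,173), yellow (229,164) and brown (455,262). The red tin stands alone at (393,212), the green tin is at (393,294), the tape roll at (384,175) and the turntable at (195,246). Next is an enlarged crop to confirm.

```bash
python3 - <<'E'
import cv2,numpy as np
t=cv2.imread('pics/top0.png');s=cv2.imread('pics/side0.png')
a=cv2.resize(t[190:300,150:430],None,fx=2.85,fy=2.85,interpolation=cv2.INTER_CUBIC)
b=cv2.resize(s[120:350,220:470],None,fx=2.6,fy=2.6,interpolation=cv2.INTER_CUBIC)
cv2.imwrite('pics/cropt.png',a[:, :800]);cv2.imwrite('pics/crops.png',b[:600,:800])
E
cat > h.py <<'E'
import numpy as np,cv2
from workcell import env
from scipy.spatial.transform import Rotation as Ro
def cam(name,st=None):
    c=env.calibration(name);K=(c['fx'],c['fy'],c['cx'],c['cy'])
    if name!='wrist': return K,np.array(c['R']),np.array(c['t'])
    H=np.array(c['hand_eye']);Rt=Ro.from_euler('xyz',st['ee_rot'],degrees=True).as_matrix()
    Rwc=Rt@H[:3,:3];o=Rt@H[:3,3]+np.array(st['ee_pos'])
    return K,Rwc.T,-Rwc.T@o
def ray(C,u,v):
    K,R,t=C;d=R.T@np.array([(u-K[2])/K[0],(v-K[3])/K[1],1.]);return -R.T@t,d/np.linalg.norm(d)
def plane(C,u,v,z):
    o,d=ray(C,u,v);return o+d*(z-o[2])/d[2]
def proj(C,X):
    K,R,t=C;p=R@np.array(X,float)+t;return np.array([K[0]*p[0]/p[2]+K[2],K[1]*p[1]/p[2]+K[3]])
def tri(rs):
    A=np.zeros((3,3));b=np.zeros(3)
    for o,d in rs:
        P=np.eye(3)-np.outer(d,d);A+=P;b+=P@o
    X=np.linalg.solve(A,b);return X,[float(np.linalg.norm((np.eye(3)-np.outer(d,d))@(X-o))) for o,d in rs]
def mask(im,col):
    h=cv2.cvtColor(im,cv2.COLOR_BGR2HSV);H,S,V=cv2.split(h)
    if col=='blue': m=(H>100)&(H<130)&(S>120)&(V>40)
    if col=='red': m=((H<5)|(H>174))&(S>170)&(V>60)
    if col=='gold': m=(H>12)&(H<30)&(S>110)&(V>110)
    if col=='dark': m=(V<70)
    return m.astype(np.uint8)*255
def blobs(m,amin=20):
    n,l,st,c=cv2.connectedComponentsWithStats(m)
    return [(st[i,:5].tolist(),c[i].round(2).tolist(),(l==i).astype(np.uint8)*255) for i in range(1,n) if st[i,4]>=amin]
E
python3 - <<'E'
from h import *
for n in ['top','side']:
    im=cv2.imread(f'pics/{n}0.png')
    for col in ['blue','red','gold','dark']:
        for b in blobs(mask(im,col),4): 
            if b[0][4]<20000 and (col!='gold' or b[0][4]<400): print(n,col,b[0],b[1])
E
```

```text
top blue [0, 57, 125, 113, 5879] [64.38, 110.65]
top blue [10, 109, 8, 4, 16] [12.88, 110.94]
top blue [281, 225, 47, 47, 1711] [304.06, 248.14]
top blue [272, 293, 67, 68, 3490] [304.74, 326.5]
top red [601, 147, 37, 30, 604] [618.35, 161.79]
top red [560, 158, 62, 56, 1390] [589.07, 188.87]
top red [549, 174, 13, 24, 110] [553.12, 187.24]
top red [62, 196, 28, 7, 164] [74.97, 199.1]
top red [382, 201, 23, 22, 283] [392.55, 211.89]
top red [378, 213, 1, 4, 4] [378.0, 214.5]
top red [379, 218, 7, 7, 9] [381.56, 221.44]
top red [612, 246, 28, 44, 878] [628.04, 267.6]
top red [121, 293, 8, 4, 28] [124.46, 294.71]
top red [569, 346, 71, 134, 5324] [613.87, 420.76]
top gold [0, 88, 7, 23, 81] [1.99, 96.99]
top gold [0, 113, 4, 19, 37] [1.22, 122.46]
top gold [89, 115, 16, 15, 132] [97.99, 123.48]
top gold [74, 133, 13, 9, 49] [80.8, 137.76]
top gold [69, 139, 3, 2, 4] [70.0, 139.25]
top gold [618, 153, 14, 14, 159] [624.65, 159.65]
top gold [367, 157, 36, 36, 261] [384.65, 174.39]
top gold [3, 170, 2, 3, 5] [3.4, 171.2]
top gold [576, 172, 14, 14, 160] [582.36, 178.36]
top gold [2, 176, 
[... 6703 characters left out ...]
0] [9.81, 136.83]
side dark [177, 129, 26, 54, 300] [190.97, 155.87]
side dark [235, 138, 60, 39, 1545] [263.52, 155.83]
side dark [9, 236, 5, 4, 7] [10.86, 236.86]
side dark [13, 236, 12, 9, 29] [18.41, 238.83]
side dark [20, 240, 31, 69, 1318] [32.88, 274.13]
side dark [0, 307, 44, 42, 712] [27.33, 329.0]
side dark [303, 334, 5, 25, 54] [304.72, 346.35]
side dark [305, 367, 4, 15, 33] [306.09, 374.12]
side dark [378, 385, 46, 72, 1087] [396.64, 417.99]
side dark [414, 400, 53, 44, 1252] [445.73, 425.7]
side dark [480, 435, 6, 6, 19] [483.37, 436.89]
side dark [373, 437, 1, 5, 5] [373.0, 439.0]
side dark [374, 444, 20, 34, 75] [382.73, 463.39]
side dark [411, 471, 6, 5, 15] [414.07, 472.33]
```

View pics/cropt.png

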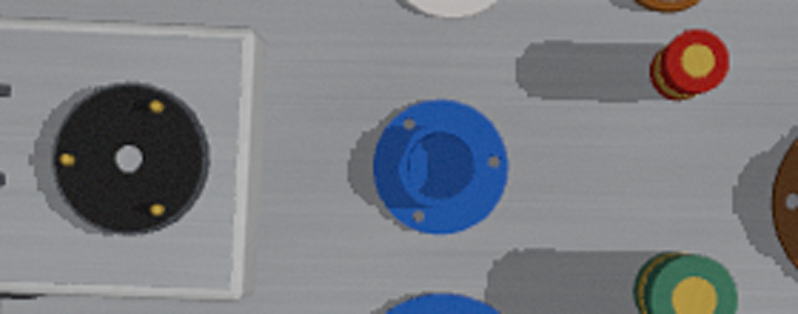

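View pics/crops.png

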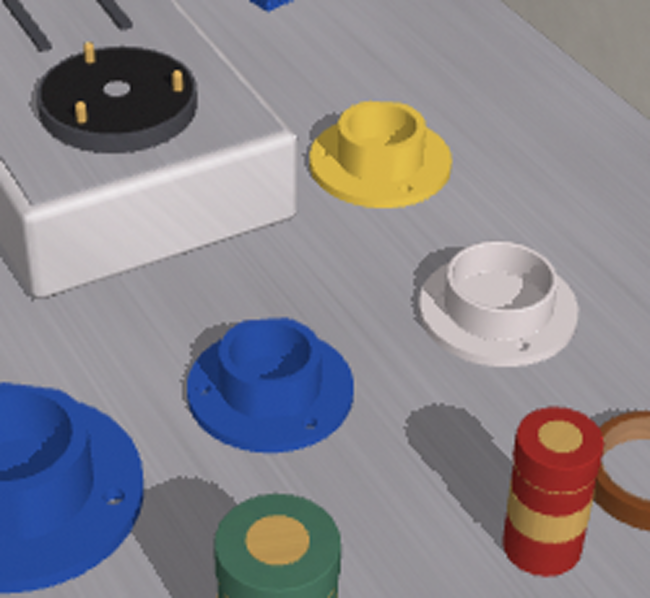

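The crop confirms it: the small blue cup has three holes at top-crop pixels (408,123), (494,161), (418,216). The bare turntable has studs at (157,106), (67,159), (157,210). The red tin stands with its gold lid patch up. Next I compute positions.

```bash
python3 - <<'E'
from h import *
T=cam('top');S=cam('side')
def m(*a): print(*[np.round(x,1) if not isinstance(x,str) else x for x in a])
# hub two views
cs=lambda u,v:(220+u/2.6-.3,120+v/2.6-.3)
ct=lambda u,v:(150+u/2.857-.3,190+v/2.857-.3)
X,e=tri([ray(T,*ct(128,158)),ray(S,*cs(117,88))]);m('hub',X,e)
for z in (110,): m(plane(T,*ct(128,158),z),plane(S,*cs(117,88),z))
st=[]
for a,b in [((204.58,226.75),(287.9,147.5)),((173.07,245.57),(254,137.5)),((204.83,263.08),(250.7,159.5))]:
    X,e=tri([ray(T,*a),ray(S,*b)]);P=plane(T,*a,126);st.append(P);m('stud',X,e,P)
c=np.mean(st,0);m('c',c,[np.degrees(np.arctan2(*(p-c)[1::-1])) for p in st],[np.linalg.norm(p-c) for p in st])
# cup holes
hs=[]
for a in [(408,123),(494,161),(418,216)]: hs.append(plane(T,*ct(*a),8))
hc=np.mean(hs,0);m('holes',hs,hc,[np.degrees(np.arctan2(*(p-hc)[1::-1])) for p in hs],[np.linalg.norm(p-hc) for p in hs])
for n,C in(('top',T),('side',S)):
    im=cv2.imread(f'pics/{n}0.png')
    b=[b for b in blobs(mask(im,'blue'),1000) if b[0][4] in(1711,2551)][0]
    cn=max(cv2.findContours(b[2],0,1)[0],key=len)
    h=cv2.convexHull(cn)[:,0]
    P=np.array([plane(C,*p,8)[:2] for p in h]);
    # circle fit
    A=np.c_[2*P,np.ones(len(P))];s=np.linalg.lstsq(A,(P**2).sum(1),rcond=None)[0];m(n,'flange',s[:2],np.sqrt(s[2]+s[:2]@s[:2]))
X,e=tri([ray(T,394.42,210.92),ray(S,435.16,287.4)]);m('tin lid',X,e,plane(T,394.42,210.92,100))
X,e=tri([ray(T,393.12,294.61),ray(S,326.32,327.22)]);m('green lid',X,e)
X,e=tri([ray(T,384.6,174.4),ray(S,473,300)]);m('roll',X,e)
m('white',plane(T,308,173,20)); m('bigblue',plane(T,305,327,20))
# box edge yaw
im=cv2.imread('pics/top0.png')
p=[plane(T,150+x/2.857,190+y/2.857,90) for x,y in((250,38),(238,293))];d=p[1]-p[0];m('box -y edge',p,np.degrees(np.arctan2(d[1],d[0])))
E
```

```text
hub [534.2 140.  109.7] [1.2 1.2]
[533.1 140.4 110. ] [535. 139. 110.]
stud [573.8 115.7 125.1] [0.9 0.9] [573.  115.9 126. ]
stud [531.7 183.6 122.8] [1.1 1.1] [530.6 183.2 126. ]
stud [494.3 112.9 125.2] [1. 1.] [493.4 113.1 126. ]
c [532.3 137.4 126. ] [ -27.9   92.2 -148. ] [46.  45.9 45.9]
holes [[ 570.1  -73.1    8. ]
 [ 538.7 -147.2    8. ]
 [ 490.8  -83.1    8. ]] [ 533.2 -101.1    8. ] [ 37.2 -83.2 156.9] [46.3 46.4 46.1]
top flange [ 533.  -102.1] 57.3
side flange [ 534.1 -102.7] 61.7
tin lid [ 618.8 -307.1   99.5] [0.6 0.6] [ 618.2 -306.7  100. ]
green lid [ 429.8 -303.5  109.7] [0.4 0.4]
roll [ 718.3 -297.8    9.7] [0.2 0.2]
white [ 716.  -108.6   20. ]
bigblue [ 343.7 -107.6   20. ]
box -y edge [[630.3  50.5  90. ]
 [427.9  55.   90. ]] 178.7
```

Hub and studs triangulate to about 110 and 125 mm, the cup's holes to a 46 mm circle, and the tin's lid to 99.5 mm. All match the description. I'll move over the cup for a wrist look to find its flats.

Emit:
play_rows:
  increments:
    - [29,-37,16,-5.2,0]
    - [29,-37,16,-5.2,0]
    - [29,-37,16,-5.2,0]
    - [29,-37,16,-5.2,0]
    - [29,-37,16,-5.2,0]
    - [29,-37,16,-5.2,0]
    - [14,-46,0,-5.2,0]
    - [14,-46,0,-5.2,0]
    - [14,-46,0,-5.2,0]
    - [14,-46,0,-5.2,0]
    - [14,-46,0,-5.2,0]
    - [26,-40,-19,-5.2,0]
    - [26,-40,-19,-5.2,0]
    - [26,-40,-19,-5.2,0]
    - [26,-40,-19,-5.2,0]
    - [26,-40,-19,-5.2,0]
    - [0,0,0,0,0]

```text
time_s: 2.28
ee_pos: [532.5, -101.4, 226.5]
ee_rot: [-179.8, 0.0, 80.6]
force: [-0.6, 0.3, -0.5]
gripper_width: 91.3
```

```bash
python3 - <<'E'
from h import *
import json
s=env.state();im=env.grab_frame('wrist')[:,:,::-1].copy();cv2.imwrite('pics/w1.png',im)
print(s['time_s'],s['ee_pos'],s['ee_rot'],s['qpos'])
json.dump({k:np.array(s[k]).tolist() for k in('ee_pos','ee_rot')},open('w1.json','w'))
for b in blobs(mask(im,'blue'),500):print(b[:2])
E
```

```text
2.275 [ 532.45314084 -101.35150234  226.51688526] [-1.79776208e+02  1.60915979e-02  8.06296384e+01] [-1.19773842e+01  1.55081702e+01  9.39062861e+01 -2.77990401e-02
  7.08083747e+01 -2.59780171e+00]
([263, 148, 121, 120, 11230], [323.28, 208.12])
([47, 162, 171, 149, 17446], [128.93, 229.54])
```

View pics/w1.png

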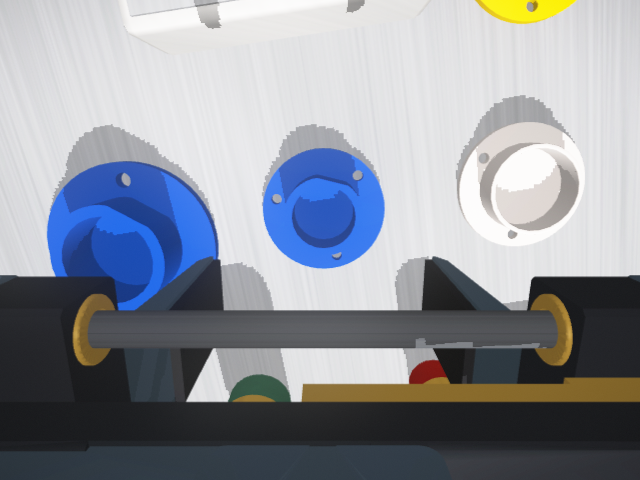

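The small blue cup is centred near (323,208), with holes at (277,199), (357,175), (337,256). I enlarge it to find the flats.

```bash
python3 - <<'E'
from h import *
import json
im=cv2.imread('pics/w1.png');s=json.load(open('w1.json'));C=cam('wrist',s)
c=im[140:280,250:400];c=cv2.convertScaleAbs(c,alpha=1.4,beta=0)
c=cv2.resize(c,None,fx=4.2,fy=4.2,interpolation=cv2.INTER_CUBIC);cv2.imwrite('pics/w1c.png',c)
# holes: non-blue inside hull
b=[b for b in blobs(mask(im,'blue'),500) if b[0][0]>200][0]
cn=cv2.findContours(b[2],cv2.RETR_EXTERNAL,1)[0][0];h=cv2.convexHull(cn)
f=np.zeros_like(b[2]);cv2.fillPoly(f,[h],255);f=cv2.erode(f,np.ones((3,3)))
ho=[plane(C,*x[1],8) for x in blobs(f&~b[2],8)];print([(x[0],x[1]) for x in blobs(f&~b[2],8)])
P=np.array([plane(C,*p,8)[:2] for p in h[:,0]]);A=np.c_[2*P,np.ones(len(P))];q=np.linalg.lstsq(A,(P**2).sum(1),rcond=None)[0];print('flange',q[:2],np.sqrt(q[2]+q[:2]@q[:2]))
for p in ho: print(p.round(1),np.hypot(*(p[:2]-q[:2])),np.degrees(np.arctan2(p[1]-q[1],p[0]-q[0])))
E
```

```text
[([353, 170, 10, 10, 79], [357.23, 174.81]), ([272, 194, 10, 9, 71], [276.44, 198.01]), ([332, 252, 9, 6, 34], [336.71, 254.88])]
flange [ 532.20832058 -100.95026663] 57.74967790477604
[568.9 -73.    8. ] 46.079212172153746 37.289577616604056
[490.4 -82.3   8. ] 45.78675057978056 155.8967724204348
[ 538.1 -146.9    8. ] 46.36157340019032 -82.7378558605987
```

View pics/w1c.png

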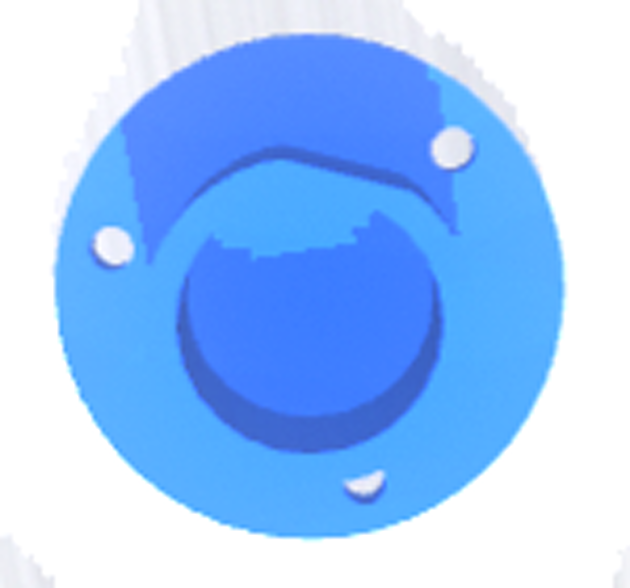

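```bash
python3 - <<'E'
from h import *
import json
s=json.load(open('w1.json'));C=cam('wrist',s)
a,b=[plane(C,250+u/4.2-.4,140+v/4.2-.4,40) for u,v in((285,148),(410,185))]
d=b-a;m=(a+b)/2-np.array([532.3,-101.2,40]);print(a,b,np.hypot(*d[:2]),np.degrees(np.arctan2(d[1],d[0])),m,np.hypot(*m[:2]),np.degrees(np.arctan2(m[1],m[0])))
E
```

```text
[533.32777654 -64.08567856  40.        ] [557.26086448 -75.60035321  40.        ] 26.55899904801097 -25.693113295112163 [12.99432051 31.35698411  0.        ] 33.94278742495368 67.49090424299276
```

The visible flat faces 67°, about 27 mm wide and 34 mm from the axis. That agrees with cup x at 157° (hole at 156–157°). So I grip at yaw 157 and later turn −65° to align with the studs, which are at 92/−28/−148.

Emit:
play_rows:
  increments:
    - [0,0,-17,9.5,0]
    - [0,0,-17,9.5,0]
    - [0,0,-17,9.5,0]
    - [0,0,-17,9.5,0]
    - [0,0,-17,9.5,0]
    - [0,0,-17,9.5,0]
    - [0,0,-17,9.5,0]
    - [0,0,-17,9.5,0]
    - [0,0,0,0,0]
    - [0,0,0,0,0]

```text
time_s: 3.58
ee_pos: [532.6, -98.6, 94.1]
ee_rot: [180.0, 0.1, 156.7]
force: [-0.4, -0.4, 0.2]
gripper_width: 91.4
```

```bash
python3 - <<'E'
from h import *
s=env.state();im=env.grab_frame('wrist')[:,:,::-1].copy();cv2.imwrite('pics/w2.png',im)
print(s['time_s'],s['ee_pos'],s['ee_rot'],s['force'])
C=cam('wrist',s)
b=max(blobs(mask(im,'blue'),500),key=lambda b:b[0][4]);print(b[:2])
E
```

```text
3.575 [532.60180922 -98.61843912  94.05485566] [1.79967766e+02 8.36408153e-02 1.56748762e+02] [-0.44058334 -0.38154542  0.24793738]
([228, 157, 183, 154, 23111], [318.55, 239.19])
```

View pics/w2.png

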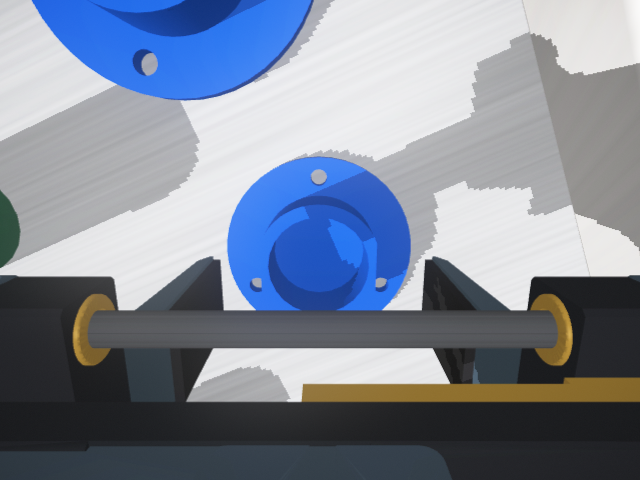

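The cup is in line with the jaws: its holes at (257,284) and (381,284) are level and the third is at (319,177). I recompute the centre from this view.

```bash
python3 - <<'E'
from h import *
s=env.state();C=cam('wrist',s)
P=[plane(C,u,v,8)[:2] for u,v in((257,284.5),(381,284.5),(319,177))]
c=np.mean(P,0);print(np.round(P,1),c,[np.hypot(*(p-c)) for p in P],[np.degrees(np.arctan2(*(p-c)[::-1])) for p in P],s['ee_pos'])
E
```

```text
[[ 538.  -146.8]
 [ 569.6  -73. ]
 [ 490.3  -82.5]] [ 532.67204311 -100.7752179 ] [np.float64(46.32632805019686), np.float64(46.238817659884766), np.float64(46.107084276469365)] [np.float64(-83.34818095452425), np.float64(36.90260541250854), np.float64(156.68291633400167)] [532.77539498 -98.81101849  94.16319058]
```

Emit:
play_rows:
  increments:
    - [0,-2,-16,0,0]
    - [0,0,-16,0,0]
    - [0,0,-14,0,0]
    - [0,0,-10,0,0]
    - [0,0,-6,0,0]
    - [0,0,0,0,0]
    - [0,0,0,0,0]

```text
time_s: 4.5
ee_pos: [532.6, -101.3, 31.3]
ee_rot: [180.0, 0.0, 156.8]
force: [-0.1, -0.3, 0.2]
gripper_width: 91.0
```

Emit:
play_rows:
  increments:
    - [0,0,-3,0,0]
    - [0,0,-2,0,0]
    - [0,0,0,0,0.3]
    - [0,0,0,0,1]
    - [0,0,0,0,1]
    - [0,0,0,0,1]
    - [0,0,0,0,1]
    - [0,0,0,0,1]
  newtons: 25

```text
time_s: 5.5
ee_pos: [532.3, -101.2, 26.1]
ee_rot: [180.0, 0.0, 156.8]
force: [0.7, 0.1, 0.4]
gripper_width: 64.2
```

Emit:
play_rows:
  increments:
    - [0,0,10,0,1]
    - [0,0,36,0,1]
    - [0,0,36,0,1]
    - [0,0,36,0,1]
    - [0,0,30,0,1]
    - [0,17,0,-8,1]
    - [0,17,0,-8,1]
    - [0,17,0,-8,1]
    - [0,17,0,-8,1]
    - [0,17,0,-8,1]
    - [0,17,0,-8,1]
    - [0,17,0,-8,1]
    - [0,17,0,-8.7,1]
    - [0,0,0,0,1]
    - [0,0,0,0,1]

```text
time_s: 7.38
ee_pos: [532.0, 34.3, 174.0]
ee_rot: [-180.0, 0.0, 92.3]
force: [-0.2, -0.2, -3.0]
gripper_width: 63.8
```

```bash
python3 - <<'E'
from h import *
import json
s=env.state();im=env.grab_frame('wrist')[:,:,::-1].copy();cv2.imwrite('pics/w3.png',im)
print(s['time_s'],s['ee_pos'],s['ee_rot'],s['force'],s['gripper_width'],s['qpos'])
json.dump({k:np.array(s[k]).tolist() for k in('ee_pos','ee_rot')},open('w3.json','w'))
C=cam('wrist',s)
for b in blobs(mask(im,'gold'),10):
    if b[0][1]<300: print(b[:2],plane(C,*b[1],126))
for x in([532.4,138.2,110],):print(proj(C,x))
E
```

```text
7.375 [531.9772296   34.28792746 173.95535748] [-1.79978143e+02  3.34679269e-02  9.22554535e+01] [-0.23969751 -0.18727401 -2.98173091] 63.78747240598317 [ 2.47185525e+00  1.69381175e+01  9.99097391e+01 -3.74112536e-02
  6.31741313e+01  2.33297533e-01]
([507, 88, 133, 148, 15039], [580.09, 159.88]) [659.17014812  97.34577504 126.        ]
([244, 99, 20, 18, 266], [253.33, 107.21]) [494.79609044 116.06117907 126.        ]
([401, 99, 20, 18, 280], [410.48, 107.78]) [571.47446241 118.86095441 126.        ]
([143, 294, 31, 71, 1118], [154.49, 329.26]) [438.83260677  -5.33902204 126.        ]
([472, 294, 31, 72, 1126], [490.19, 329.71]) [627.56574067   2.0738642  126.        ]
[331.64161593  67.14444037]
```

View pics/w3.png

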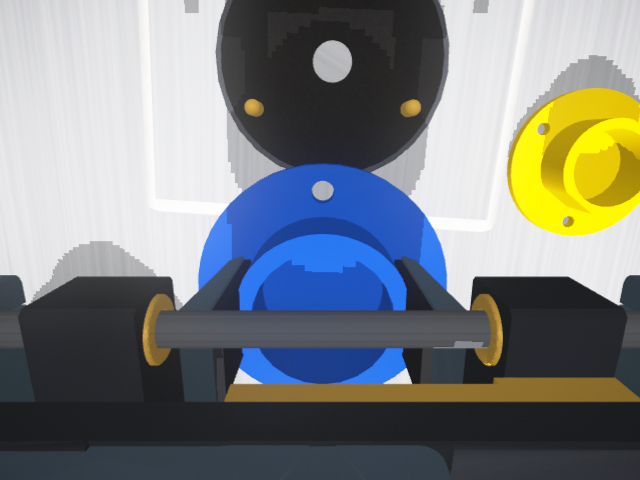

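```bash
python3 - <<'E'
from h import *
import json
s=json.load(open('w3.json'));C=cam('wrist',s);im=cv2.imread('pics/w3.png')
hub=im[30:95,300:365];g=cv2.cvtColor(hub,cv2.COLOR_BGR2GRAY);_,m=cv2.threshold(g,110,255,0)
b=max(blobs(m),key=lambda b:b[0][4]);p=np.array(b[1])+[300,30];print('hub',p,plane(C,*p,110))
a,d=[plane(C,*q,118)[:2] for q in((253.33,107.21),(410.48,107.78))]
v=d-a;n=np.array([-v[1],v[0]])/np.hypot(*v);print(np.hypot(*v),np.degrees(np.arctan2(v[1],v[0])),(a+d)/2+23*n)
# cup hole angle in hand
q=plane(C,322.5,190.5,156);print('hole',q,s['ee_pos'],np.degrees(np.arctan2(q[1]-s['ee_pos'][1],q[0]-s['ee_pos'][0])), np.hypot(*(q[:2]-np.array(s['ee_pos'][:2]))))
E
```

```text
hub [332.06  60.95] [532.4786227  141.15730884 110.        ]
79.7236134927585 2.0911252253830517 [532.44949495 140.94759588]
hole [530.03917392  80.77266913 156.        ] [531.9772296034165, 34.287927457312485, 173.95535748223284] 92.3874100223939 46.525125123488344
```

Emit:
play_rows:
  increments:
    - [0.5,15,0,0,1]
    - [0,15,0,0,1]
    - [0,15,0,0,1]
    - [0,15,0,0,1]
    - [0,15,0,0,1]
    - [0,15,0,0,1]
    - [0,10,0,0,1]
    - [0,6,0,0,1]
    - [0,0,0,0,1]
    - [0,0,0,0,1]
    - [0,0,0,0,1]

```text
time_s: 8.8
ee_pos: [532.8, 140.4, 174.0]
ee_rot: [180.0, 0.0, 92.1]
force: [0.9, -0.9, -3.4]
gripper_width: 63.7
```

```bash
python3 - <<'E'
from h import *
s=env.state()
for n in('side','top'): cv2.imwrite(f'pics/{n}4.png',cv2.resize(env.grab_frame(n)[70:230,160:370,::-1] if n=='side' else env.grab_frame(n)[180:310,130:300,::-1],None,fx=3.6,fy=3.6,interpolation=cv2.INTER_CUBIC))
print(s['time_s'],s['ee_pos'],s['ee_rot'],s['force'],s['torque'],s['qpos'])
E
```

```text
8.8 [532.77210182 140.39957806 173.98874518] [1.79993581e+02 7.33833199e-03 9.20931801e+01] [ 0.89959552 -0.94960517 -3.36672596] [-0.0665322   0.0671268  -0.00281722] [ 1.35722595e+01  1.84587717e+01  9.76281813e+01 -9.42992998e-03
  6.39082174e+01  1.14832260e+01]
```

View pics/side4.png

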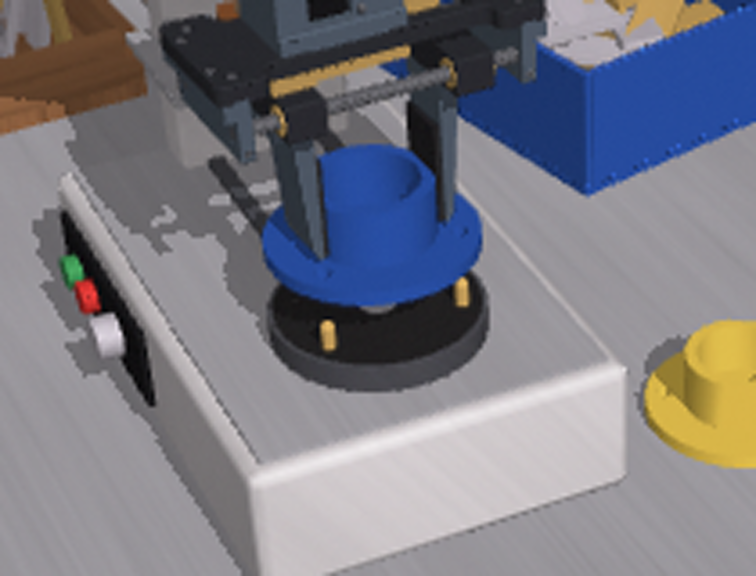

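The side crop shows the cup hovering over the studs. Flange holes are at (328,272) and (464,232); stud tips are at (327,321) and (462,281).

```bash
python3 - <<'E'
from h import *
S=cam('side')
f=lambda u,v,z:plane(S,160+(u+.5)/3.6-.5,70+(v+.5)/3.6-.5,z)
for h,t in(((328,272),(327,320)),((464,232),(462,280))):
    a=f(*h,156);b=f(*t,125.5);print(a,b,(b-a).round(1))
E
```

```text
[498.13200462 112.69457876 156.        ] [495.88280743 115.14344186 125.5       ] [ -2.2   2.4 -30.5]
[576.38182575 113.27160172 156.        ] [574.58633538 114.97739805 125.5       ] [ -1.8   1.7 -30.5]
```

```bash
python3 - <<'E'
from h import *
S=cam('side');im=cv2.imread('pics/side4.png')
f=lambda u,v:(160+(u+.5)/3.6-.5,70+(v+.5)/3.6-.5)
b=[b for b in blobs(mask(im,'blue'),2000) if 200<b[1][0]<480][0];x,y,w,h,_=b[0];print(b[0])
L=f(x-.5,0)[0];Rr=f(x+w-.5,0)[0]
g=cv2.cvtColor(im,cv2.COLOR_BGR2HSV)[:,:,2]
print([ (r, (lambda k:(k.min()+200,k.max()+200))(np.where(g[r,200:560]<75)[0])) for r in range(300,350,6)])
for c in([532.45,141],[533,140],[534,139.5]):
    c=np.array(c)
    def ext(z,r):
        u=[proj(S,[*(c+r*np.array([np.cos(t),np.sin(t)])),z])[0] for t in np.linspace(0,6.28,200)];return min(u),max(u)
    print(c,'flange',ext(152,58),'meas',L,Rr,'disc',ext(108,60))
for q in((271,0),(489,0)):print(f(*q)[0])
# stud and hole precise
for b in blobs(mask(im,'gold'),30):
    if 300<b[1][0]<480 and b[0][1]>250:print('stud',b[:2])
cv2.imwrite('pics/s4z.png',cv2.resize(im[215:300,255:495],None,fx=3.3,fy=3.3,interpolation=cv2.INTER_CUBIC))
E
```

```text
[261, 144, 221, 164, 23851]
[(300, (np.int64(270), np.int64(483))), (306, (np.int64(267), np.int64(483))), (312, (np.int64(270), np.int64(487))), (318, (np.int64(268), np.int64(487))), (324, (np.int64(268), np.int64(487))), (330, (np.int64(269), np.int64(486))), (336, (np.int64(270), np.int64(484))), (342, (np.int64(271), np.int64(481))), (348, (np.int64(273), np.int64(477)))]
[532.45 141.  ] flange (np.float64(230.9805488975202), np.float64(291.93623206234764)) meas 232.0 293.3888888888889 disc (np.float64(232.29605045623273), np.float64(293.82333319180145))
[533 140] flange (np.float64(231.4495162695138), np.float64(292.42587828035676)) meas 232.0 293.3888888888889 disc (np.float64(232.75421403819854), np.float64(294.3024217257626))
[534.  139.5] flange (np.float64(232.03957690089547), np.float64(293.0105878206133)) meas 232.0 293.3888888888889 disc (np.float64(233.33001717188833), np.float64(294.87362135373866))
234.91666666666669
295.47222222222223
stud ([456, 278, 13, 29, 320], [462.08, 292.74])
stud ([321, 320, 15, 30, 376], [328.13, 334.76])
```

View pics/s4z.png

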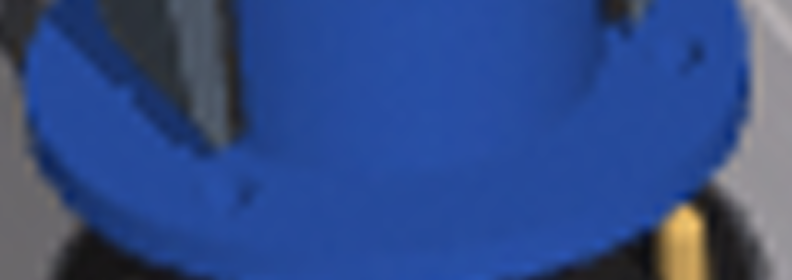

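The outline comparison puts the cup and disc axes within about 0.5 mm across the view. The eyeballed holes only show their far walls, which biases that reading. I descend to just above the tips, then feel.

Emit:
play_rows:
  increments:
    - [0,0,-5,0,1]
    - [0,0,-5,0,1]
    - [0,0,-5,0,1]
    - [0,0,-3,0,1]
    - [0,0,0,0,1]
    - [0,0,0,0,1]

```text
time_s: 9.65
ee_pos: [532.9, 140.9, 156.1]
ee_rot: [180.0, -0.0, 92.1]
force: [0.3, -0.6, -3.3]
gripper_width: 63.9
```

Emit:
play_rows:
  increments:
    - [0,0,-1,0,1]
    - [0,0,-1,0,1]
    - [0,0,-1,0,1]
    - [0,0,0,0,1]

```text
time_s: 10.15
ee_pos: [532.6, 140.8, 152.9]
ee_rot: [-180.0, 0.0, 92.1]
force: [0.3, -0.0, -3.3]
gripper_width: 63.7
```

Emit:
play_rows:
  increments:
    - [0,0,-0.7,0,1]
    - [0,0,-0.7,0,1]
    - [0,0,-0.6,0,1]
    - [0,0,0,0,1]

```text
time_s: 10.65
ee_pos: [532.7, 140.8, 150.9]
ee_rot: [-180.0, 0.0, 92.1]
force: [-0.0, 0.4, -3.9]
gripper_width: 63.9
```

Emit:
play_rows:
  increments:
    - [0,0,-0.7,0,1]
    - [0,0,-0.6,0,1]
    - [0,0,0,0,1]

```text
time_s: 11.02
ee_pos: [532.7, 140.8, 149.6]
ee_rot: [-180.0, 0.0, 92.1]
force: [0.1, 0.0, -3.7]
gripper_width: 63.9
```

Emit:
play_rows:
  increments:
    - [0,0,-0.7,0,1]
    - [0,0,-0.7,0,1]
    - [0,0,-0.6,0,1]
    - [0,0,0,0,1]

```text
time_s: 11.52
ee_pos: [532.7, 140.8, 147.6]
ee_rot: [-180.0, 0.0, 92.1]
force: [0.7, 0.1, -3.7]
gripper_width: 63.7
```

Emit:
play_rows:
  increments:
    - [0,0,-0.7,0,1]
    - [0,0,-0.7,0,1]
    - [0,0,-0.6,0,1]
    - [0,0,0,0,1]

```text
time_s: 12.02
ee_pos: [532.7, 140.8, 145.6]
ee_rot: [-180.0, 0.0, 92.1]
force: [0.1, -1.2, -4.4]
gripper_width: 63.8
```

Emit:
play_rows:
  increments:
    - [0,0,-0.7,0,1]
    - [0,0,-0.7,0,1]
    - [0,0,-0.6,0,1]
    - [0,0,0,0,1]

```text
time_s: 12.52
ee_pos: [532.7, 140.8, 143.6]
ee_rot: [-180.0, 0.0, 92.1]
force: [-0.1, -0.3, -3.1]
gripper_width: 64.3
```

Emit:
play_rows:
  increments:
    - [0,0,-0.7,0,1]
    - [0,0,-0.7,0,1]
    - [0,0,-0.6,0,1]
    - [0,0,0,0,1]

```text
time_s: 13.02
ee_pos: [532.7, 140.8, 141.6]
ee_rot: [-180.0, 0.0, 92.1]
force: [-0.0, -0.6, -3.2]
gripper_width: 63.4
```

Emit:
play_rows:
  increments:
    - [0,0,-0.7,0,1]
    - [0,0,-0.7,0,1]
    - [0,0,-0.6,0,1]
    - [0,0,0,0,1]

```text
time_s: 13.52
ee_pos: [532.7, 140.8, 139.6]
ee_rot: [-180.0, 0.0, 92.1]
force: [-0.3, -0.8, -3.3]
gripper_width: 63.7
```

Emit:
play_rows:
  increments:
    - [0,0,-0.6,0,1]
    - [0,0,-0.6,0,1]
    - [0,0,-0.6,0,1]
    - [0,0,0,0,1]

```text
time_s: 14.02
ee_pos: [532.7, 140.8, 137.8]
ee_rot: [-180.0, 0.0, 92.1]
force: [-1.0, 0.1, -2.4]
gripper_width: 63.5
```

Emit:
play_rows:
  increments:
    - [0,0,-0.4,0,1]
    - [0,0,-0.4,0,1]
    - [0,0,0,0,1]

```text
time_s: 14.4
ee_pos: [532.7, 140.8, 137.0]
ee_rot: [180.0, 0.0, 92.1]
force: [0.1, -0.0, -3.4]
gripper_width: 63.9
```

Emit:
play_rows:
  increments:
    - [0,0,-0.3,0,1]
    - [0,0,-0.3,0,1]
    - [0,0,0,0,1]

```text
time_s: 14.78
ee_pos: [532.7, 140.8, 136.4]
ee_rot: [-180.0, 0.0, 92.1]
force: [-1.2, -0.6, -3.6]
gripper_width: 63.9
```

Emit:
play_rows:
  increments:
    - [0,0,-0.3,0,1]
    - [0,0,-0.3,0,1]
    - [0,0,0,0,1]

```text
time_s: 15.15
ee_pos: [532.7, 140.8, 136.0]
ee_rot: [180.0, -0.0, 92.1]
force: [-0.6, -0.0, -2.0]
gripper_width: 64.0
```

Emit:
play_rows:
  increments:
    - [0,0,-0.3,0,1]
    - [0,0,0,0,1]

```text
time_s: 15.4
ee_pos: [532.8, 140.8, 136.0]
ee_rot: [180.0, -0.0, 92.1]
force: [-1.1, -0.5, 1.4]
gripper_width: 63.9
```

Contact at exactly the expected TCP height (136.0, +4.5 N): the cup is home. I release and look.

Emit:
play_rows:
  increments:
    - [0,0,0,0,0.3]
    - [0,0,0,0,0.1]
    - [0,0,0,0,0]
    - [0,0,0,0,0]
    - [0,0,5,0,0]
    - [0,0,20,0,0]
    - [0,0,30,0,0]
    - [0,-10,40,0,0]
    - [0,-20,20,0,0]
    - [0,-20,10,0,0]
    - [0,0,0,0,0]

```text
time_s: 16.77
ee_pos: [532.9, 89.7, 260.9]
ee_rot: [179.9, -0.0, 92.0]
force: [-0.1, 0.3, -0.0]
gripper_width: 91.1
```

```bash
python3 - <<'E'
from h import *
s=env.state();w=env.grab_frame('wrist')[:,:,::-1].copy();cv2.imwrite('pics/w5.png',w)
sd=env.grab_frame('side')[70:230,160:370,::-1];cv2.imwrite('pics/side5.png',cv2.resize(sd,None,fx=3.6,fy=3.6,interpolation=cv2.INTER_CUBIC))
print(s['time_s'],s['ee_pos'],s['ee_rot'],s['force'])
C=cam('wrist',s)
for b in blobs(mask(w,'blue'),500):
    print(b[:2])
    if b[0][1]<280:
        h=cv2.convexHull(max(cv2.findContours(b[2],0,1)[0],key=len))[:,0]
        P=np.array([plane(C,*p,118)[:2] for p in h]);A=np.c_[2*P,np.ones(len(P))];q=np.linalg.lstsq(A,(P**2).sum(1),rcond=None)[0];print('flange',q[:2],np.sqrt(q[2]+q[:2]@q[:2]))
E
```

```text
16.775 [532.8583393   89.70142178 260.90704444] [ 1.79949326e+02 -6.90680154e-03  9.20044711e+01] [-0.09185247  0.33842847 -0.00177031]
([246, 78, 157, 160, 19314], [324.25, 157.4])
flange [532.33664006 140.90082316] 57.86805820599798
([185, 348, 39, 55, 1218], [208.38, 378.46])
```

View pics/w5.png

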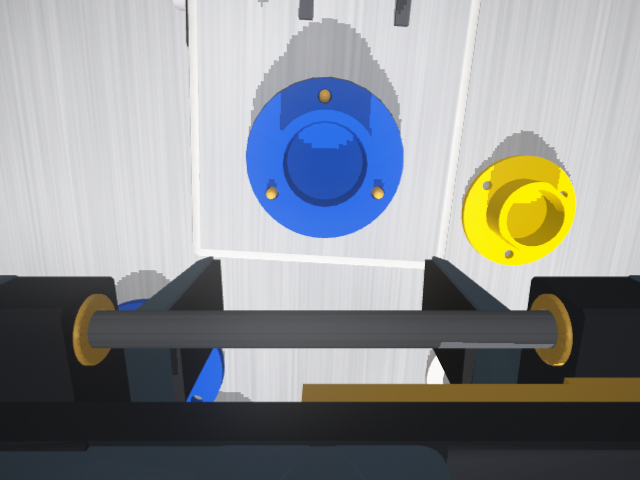

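View pics/side5.png

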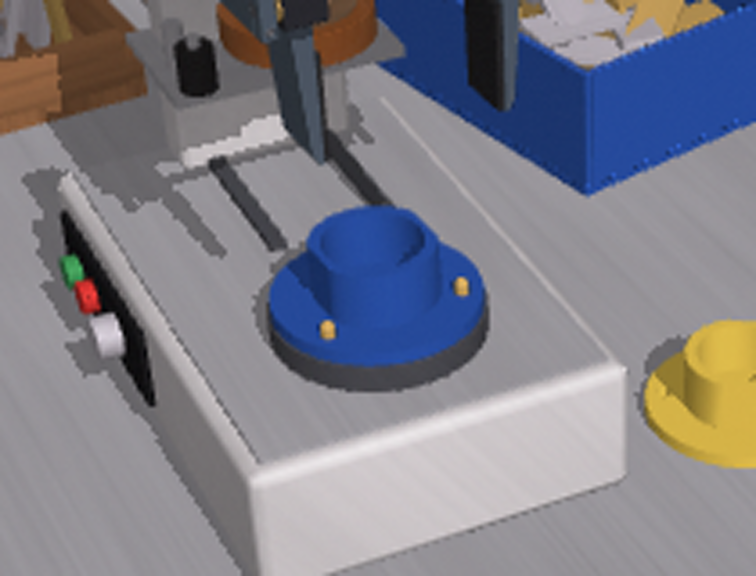

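Cup is flush with the three studs proud at (272,193), (378,193), (325,97). Flange centre is (532.3,140.9) and radius 57.9 mm at z=118. Now the red tin: wrist look from slightly behind it.

Emit:
play_rows:
  increments:
    - [5,-25,0,0,0]
    - [9,-48,-3,0,0]
    - [9,-48,-3,0,0]
    - [9,-48,-3,0,0]
    - [9,-48,-3,0,0]
    - [9,-48,-4,0,0]
    - [9,-48,-4,0,0]
    - [9,-48,-4,0,0]
    - [9,-40,-4,0,0]
    - [8,-25,-3,0,0]
    - [0,-4,0,0,0]
    - [0,0,0,0,0]
    - [0,0,0,0,0]

```text
time_s: 18.5
ee_pos: [617.8, -337.8, 229.8]
ee_rot: [-180.0, -0.0, 92.2]
force: [-0.6, 0.5, -0.8]
gripper_width: 91.4
```

```bash
python3 - <<'E'
from h import *
s=env.state();w=env.grab_frame('wrist')[:,:,::-1].copy();cv2.imwrite('pics/w6.png',w)
print(s['time_s'],s['ee_pos'],s['ee_rot'])
C=cam('wrist',s)
for c in('red','gold'):
  for b in blobs(mask(w,c),100):
    if b[0][1]<270: print(c,b[:2],plane(C,*b[1],100))
  print(proj(C,[618.5,-307,100]))
m=mask(w,'red')|mask(w,'gold')
b=[b for b in blobs(m,800)];print([x[:2] for x in b])
E
```

```text
18.5 [ 617.76079266 -337.78256312  229.76299438] [-1.79998326e+02 -3.03629515e-02  9.21978237e+01]
red ([289, 154, 70, 70, 2732], [323.84, 187.9]) [ 617.31649187 -304.47132513  100.        ]
[325.34368346 191.47604613]
gold ([87, 126, 59, 81, 1045], [129.74, 162.18]) [ 479.54872206 -291.67206063  100.        ]
gold ([399, 127, 77, 86, 941], [455.58, 174.69]) [ 710.59668953 -291.40618504  100.        ]
gold ([24, 150, 51, 51, 2060], [48.94, 175.08]) [ 421.27787283 -303.00746222  100.        ]
gold ([306, 172, 37, 36, 1033], [323.97, 189.23]) [ 617.44802196 -305.4225423   100.        ]
[325.34368346 191.47604613]
[([87, 126, 59, 81, 1045], [129.74, 162.18]), ([399, 127, 77, 86, 941], [455.58, 174.69]), ([24, 150, 51, 51, 2060], [48.94, 175.08]), ([289, 154, 70, 70, 3765], [323.87, 188.27]), ([73, 294, 41, 71, 1337], [88.23, 328.49]), ([531, 294, 42, 72, 1428], [555.95, 329.85]), ([302, 378, 338, 24, 6193], [480.28, 391.27])]
```

View pics/w6.png

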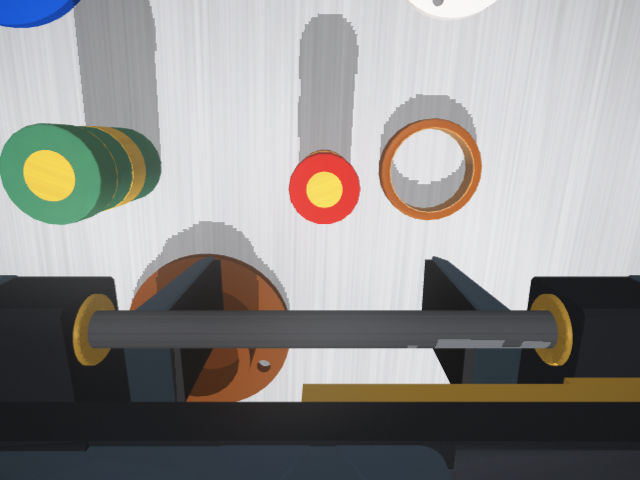

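The red tin's lid centre is at (324,189), giving (617.4,−305.4) at z=100, within 1.5 mm of the two-view fix. Move over it, go down and grip above the middle.

Emit:
play_rows:
  increments:
    - [0,16,-20,0,0]
    - [0,16,-20,0,0]
    - [0,0,-20,0,0]
    - [0,0,-20,0,0]
    - [0,0,-15,0,0]
    - [0,0,0,0,0]
    - [0,0,0,0,0]

```text
time_s: 19.42
ee_pos: [618.2, -307.3, 135.5]
ee_rot: [179.9, 0.0, 92.1]
force: [-0.1, -0.7, -0.8]
gripper_width: 91.0
```

Emit:
play_rows:
  increments:
    - [-0.5,1.5,-15,0,0]
    - [0,0,-18,0,0]
    - [0,0,-18,0,0]
    - [0,0,-11,0,0]
    - [0,0,-5,0,0]
    - [0,0,0,0,0.3]
    - [0,0,0,0,0.5]
    - [0,0,0,0,1]
    - [0,0,0,0,1]
    - [0,0,0,0,1]
    - [0,0,0,0,1]
  newtons: 12

```text
time_s: 20.8
ee_pos: [617.4, -305.8, 67.9]
ee_rot: [180.0, 0.0, 92.1]
force: [0.0, 0.2, 1.7]
gripper_width: 51.9
```

Emit:
play_rows:
  increments:
    - [0,0,10,0,1]
    - [0,0,35,0,1]
    - [0,0,43,0,1]
    - [0,0,43,0,1]
    - [0,0,40,0,1]
    - [-5,25,0,0,1]
    - [-8,42,0,0,1]
    - [-8,42,0,0,1]
    - [-8,42,0,0,1]
    - [-8,42,0,0,1]
    - [-8,42,0,0,1]
    - [-8,42,0,0,1]
    - [-8,42,0,0,1]
    - [-8,42,0,0,1]
    - [-8,42,0,0,1]
    - [-8,25,0,0,1]
    - [0,0,0,0,1]
    - [0,0,0,0,1]

```text
time_s: 23.05
ee_pos: [532.3, 121.8, 238.7]
ee_rot: [180.0, 0.0, 92.1]
force: [1.2, -0.4, -2.1]
gripper_width: 51.7
```

```bash
python3 - <<'E'
from h import *
s=env.state();w=env.grab_frame('wrist')[:,:,::-1].copy();cv2.imwrite('pics/w7.png',w)
print(s['time_s'],s['ee_pos'],s['ee_rot'],s['force'],s['gripper_width'])
C=cam('wrist',s)
for b in blobs(mask(w,'blue'),3000):
    h=cv2.convexHull(max(cv2.findContours(b[2],0,1)[0],key=len))[:,0]
    P=np.array([plane(C,*p,118)[:2] for p in h]);A=np.c_[2*P,np.ones(len(P))];q=np.linalg.lstsq(A,(P**2).sum(1),rcond=None)[0];print(b[0],'flange',q[:2],np.sqrt(q[2]+q[:2]@q[:2]))
E
```

```text
23.05 [532.28864293 121.75066189 238.72593035] [1.79985127e+02 3.75484503e-02 9.21296532e+01] [ 1.18780725 -0.40449082 -2.05008579] 51.71004315583832
[242, 124, 164, 146, 15432] flange [532.47183831 141.03228941] 57.84362649902356
```

View pics/w7.png

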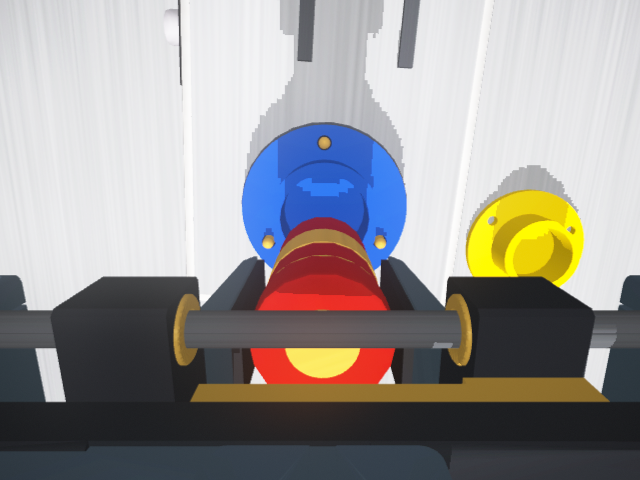

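The tin hangs upright in the jaws, with its foot's far edge near (324,218) and the cup below. I check the foot's position relative to the TCP.

```bash
python3 - <<'E'
from h import *
s=env.state();C=cam('wrist',s);w=cv2.imread('pics/w7.png')
m=mask(w,'red');b=max(blobs(m[:, 240:410]),key=lambda b:b[0][4])
ys=[(x,np.where(m[150:300,x]>0)[0].min()+150) for x in range(300,350,6)];print(ys)
P=np.array([plane(C,x,y-.5,170.7)[:2] for x,y in ys]);print(P.round(1)); 
from scipy.optimize import least_squares
r=least_squares(lambda c:np.hypot(*(P-c).T)-26,[532,121]).x;print('foot centre',r,s['ee_pos'])
E
```

```text
[(300, np.int64(248)), (306, np.int64(246)), (312, np.int64(244)), (318, np.int64(228)), (324, np.int64(244)), (330, np.int64(244)), (336, np.int64(245)), (342, np.int64(228)), (348, np.int64(229))]
[[519.  127.3]
 [522.5 128.6]
 [525.9 130. ]
 [529.1 139.7]
 [532.9 130.2]
 [536.4 130.4]
 [539.9 129.9]
 [542.9 140.2]
 [546.4 139.7]]
foot centre [541.57639576 110.12502668] [532.42617291 121.47461802 238.6964017 ]
```

```bash
python3 - <<'E'
from h import *
from scipy.optimize import least_squares
s=env.state();C=cam('wrist',s);w=cv2.imread('pics/w7.png').astype(int)
m=(w[:,:,2]>1.5*w[:,:,0])&(w[:,:,2]>40)
ys=[(x,np.where(m[190:300,x])[0].min()+190) for x in range(300,350,6)];print(ys)
for z in(170.7,):
    P=np.array([plane(C,x,y-.5,z)[:2] for x,y in ys])
    print('foot centre',least_squares(lambda c:np.hypot(*(P-c).T)-26,[532,121]).x,s['ee_pos'])
E
```

```text
[(300, np.int64(224)), (306, np.int64(221)), (312, np.int64(219)), (318, np.int64(218)), (324, np.int64(218)), (330, np.int64(218)), (336, np.int64(220)), (342, np.int64(222)), (348, np.int64(226))]
foot centre [532.45487352 119.74463471] [532.42617291 121.47461802 238.6964017 ]
```

Emit:
play_rows:
  increments:
    - [0,10,0,0,1]
    - [0,10,0,0,1]
    - [0,0,-6,0,1]
    - [0,0,-6,0,1]
    - [0,0,-4,0,1]
    - [0,0,0,0,1]
    - [0,0,0,0,1]

```text
time_s: 23.98
ee_pos: [532.4, 142.2, 222.7]
ee_rot: [180.0, -0.0, 92.1]
force: [-0.6, 0.3, -1.8]
gripper_width: 51.5
```

```bash
python3 - <<'E'
from h import *
from scipy.optimize import least_squares
s=env.state();C=cam('wrist',s);f=env.grab_frame('wrist')[:,:,::-1].copy();cv2.imwrite('pics/w8.png',f);w=f.astype(int)
sd=env.grab_frame('side')[40:230,160:370,::-1];cv2.imwrite('pics/side8.png',cv2.resize(sd,None,fx=3.1,fy=3.1,interpolation=cv2.INTER_CUBIC))
print(s['time_s'],s['ee_pos'],s['ee_rot'],s['force'])
m=(w[:,:,2]>1.5*w[:,:,0])&(w[:,:,2]>40)
ys=[(x,np.where(m[200:300,x])[0].min()+200) for x in range(300,350,6)];print(ys)
P=np.array([plane(C,x,y-.5,s['ee_pos'][2]-68)[:2] for x,y in ys])
print('foot centre',least_squares(lambda c:np.hypot(*(P-c).T)-26,[532,141]).x)
E
```

```text
23.975 [532.36837932 142.23881412 222.70459004] [ 1.79976504e+02 -1.21528290e-03  9.21184005e+01] [-0.57404498  0.31711174 -1.82843734]
[(300, np.int64(224)), (306, np.int64(221)), (312, np.int64(219)), (318, np.int64(218)), (324, np.int64(218)), (330, np.int64(218)), (336, np.int64(220)), (342, np.int64(222)), (348, np.int64(226))]
foot centre [532.40601867 140.54465714]
```

View pics/w8.png

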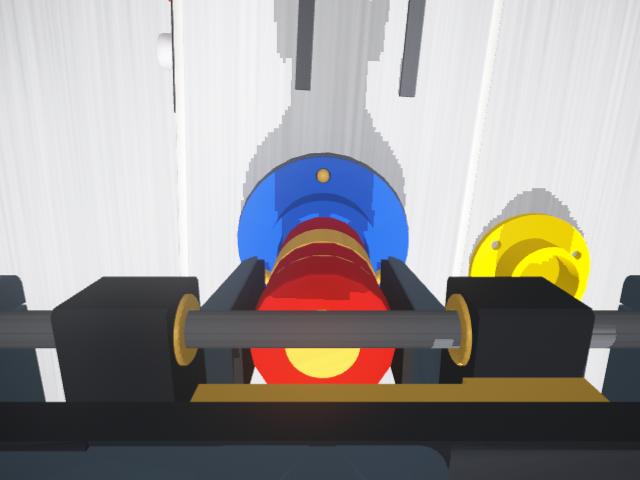

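View pics/side8.png

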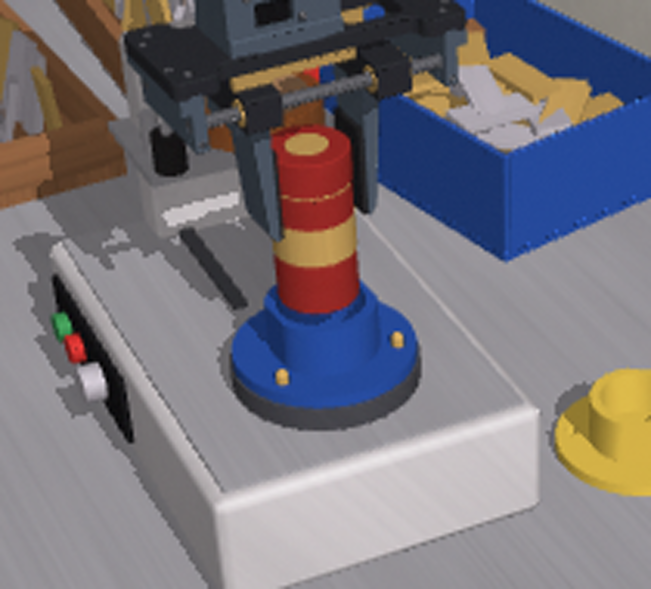

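The side view shows the tin upright over the bore. Foot centre is (532.4,140.5) against the cup's (532.5,141.0), within the 2 mm clearance. Lower while feeling.

Emit:
play_rows:
  increments:
    - [0,0.2,-1,0,1]
    - [0,0,-1,0,1]
    - [0,0,-1,0,1]
    - [0,0,-0.8,0,1]
    - [0,0,-0.7,0,1]
    - [0,0,0,0,1]

```text
time_s: 24.82
ee_pos: [532.2, 142.5, 218.0]
ee_rot: [180.0, 0.0, 92.1]
force: [-0.6, -0.4, -1.9]
gripper_width: 51.9
```

Emit:
play_rows:
  increments:
    - [0,0,-0.7,0,1]
    - [0,0,-0.7,0,1]
    - [0,0,-0.6,0,1]
    - [0,0,0,0,1]

```text
time_s: 25.32
ee_pos: [532.2, 142.5, 216.0]
ee_rot: [-180.0, 0.0, 92.1]
force: [1.0, 0.9, -2.5]
gripper_width: 51.7
```

Emit:
play_rows:
  increments:
    - [0,0,-0.7,0,1]
    - [0,0,-0.7,0,1]
    - [0,0,-0.6,0,1]
    - [0,0,0,0,1]

```text
time_s: 25.82
ee_pos: [532.2, 142.5, 214.0]
ee_rot: [-180.0, 0.0, 92.1]
force: [-0.3, -0.6, -1.3]
gripper_width: 51.8
```

Emit:
play_rows:
  increments:
    - [0,0,-1,0,1]
    - [0,0,-1,0,1]
    - [0,0,-1,0,1]
    - [0,0,-1,0,1]
    - [0,0,0,0,1]

```text
time_s: 26.45
ee_pos: [532.2, 142.5, 209.9]
ee_rot: [-180.0, 0.0, 92.1]
force: [0.2, -0.8, -1.5]
gripper_width: 52.1
```

Emit:
play_rows:
  increments:
    - [0,0,-1,0,1]
    - [0,0,-1,0,1]
    - [0,0,-1,0,1]
    - [0,0,-1,0,1]
    - [0,0,-1,0,1]
    - [0,0,0,0,1]

```text
time_s: 27.2
ee_pos: [532.2, 142.5, 204.9]
ee_rot: [-180.0, 0.0, 92.1]
force: [0.2, -1.0, -3.2]
gripper_width: 51.8
```

Emit:
play_rows:
  increments:
    - [0,0,-1,0,1]
    - [0,0,-1,0,1]
    - [0,0,-1,0,1]
    - [0,0,-1,0,1]
    - [0,0,-1,0,1]
    - [0,0,0,0,1]

```text
time_s: 27.95
ee_pos: [532.2, 142.5, 199.9]
ee_rot: [-180.0, 0.0, 92.1]
force: [1.0, -0.9, -2.7]
gripper_width: 52.0
```

Emit:
play_rows:
  increments:
    - [0,0,-1,0,1]
    - [0,0,-1,0,1]
    - [0,0,-1,0,1]
    - [0,0,-1,0,1]
    - [0,0,-1,0,1]
    - [0,0,0,0,1]

```text
time_s: 28.7
ee_pos: [532.2, 142.5, 195.0]
ee_rot: [-180.0, 0.0, 92.1]
force: [-0.2, -0.2, -2.2]
gripper_width: 51.7
```

Emit:
play_rows:
  increments:
    - [0,0,-1,0,1]
    - [0,0,-1,0,1]
    - [0,0,-1,0,1]
    - [0,0,-1,0,1]
    - [0,0,-1,0,1]
    - [0,0,0,0,1]

```text
time_s: 29.45
ee_pos: [532.2, 142.5, 189.9]
ee_rot: [-180.0, 0.0, 92.1]
force: [0.2, -0.8, -2.2]
gripper_width: 51.8
```

Emit:
play_rows:
  increments:
    - [0,0,-0.6,0,1]
    - [0,0,-0.6,0,1]
    - [0,0,-0.6,0,1]
    - [0,0,-0.6,0,1]
    - [0,0,0,0,1]

```text
time_s: 30.08
ee_pos: [532.2, 142.5, 187.6]
ee_rot: [-180.0, -0.0, 92.1]
force: [-0.3, 0.4, -2.1]
gripper_width: 51.7
```

Emit:
play_rows:
  increments:
    - [0,0,-0.3,0,1]
    - [0,0,-0.3,0,1]
    - [0,0,0,0,1]

```text
time_s: 30.45
ee_pos: [532.2, 142.5, 187.1]
ee_rot: [180.0, 0.0, 92.1]
force: [0.3, -0.6, -1.1]
gripper_width: 51.9
```

Emit:
play_rows:
  increments:
    - [0,0,-0.3,0,1]
    - [0,0,-0.3,0,1]
    - [0,0,0,0,1]

```text
time_s: 30.82
ee_pos: [532.2, 142.5, 186.4]
ee_rot: [180.0, 0.0, 92.1]
force: [-0.6, -0.3, -2.3]
gripper_width: 51.8
```

Emit:
play_rows:
  increments:
    - [0,0,-0.3,0,1]
    - [0,0,0,0,1]

```text
time_s: 31.08
ee_pos: [532.2, 142.5, 186.1]
ee_rot: [-180.0, 0.0, 92.1]
force: [0.3, -0.7, -2.0]
gripper_width: 51.9
```

Emit:
play_rows:
  increments:
    - [0,0,-0.3,0,1]
    - [0,0,0,0,1]

```text
time_s: 31.32
ee_pos: [532.2, 142.5, 185.9]
ee_rot: [180.0, 0.0, 92.1]
force: [0.9, -0.1, -1.5]
gripper_width: 51.4
```

Emit:
play_rows:
  increments:
    - [0,0,-0.3,0,1]
    - [0,0,0,0,1]

```text
time_s: 31.58
ee_pos: [532.3, 142.5, 185.9]
ee_rot: [180.0, -0.0, 92.1]
force: [-0.1, -0.2, 0.9]
gripper_width: 51.7
```

The floor is reached at TCP z 185.9 (expected 185.9), with 3 N of support. I open slowly and withdraw straight up.

Emit:
play_rows:
  increments:
    - [0,0,0,0,0.4]
    - [0,0,0,0,0.3]
    - [0,0,0,0,0.1]
    - [0,0,0,0,0]
    - [0,0,0,0,0]
    - [0,0,10,0,0]
    - [0,0,25,0,0]
    - [0,0,35,0,0]
    - [0,0,30,0,0]
    - [0,-20,20,0,0]
    - [0,-40,10,0,0]
    - [0,-40,0,0,0]
    - [0,0,0,0,0]

```text
time_s: 33.2
ee_pos: [532.3, 40.5, 316.6]
ee_rot: [179.9, 0.0, 91.9]
force: [0.6, 0.4, 0.5]
gripper_width: 91.2
```

```bash
python3 - <<'E'
from h import *
s=env.state();w=env.grab_frame('wrist')[:,:,::-1].copy();cv2.imwrite('pics/w9.png',w)
sf=env.grab_frame('side')[:,:,::-1].copy();tf=env.grab_frame('top')[:,:,::-1].copy();cv2.imwrite('pics/top9.png',tf)
cv2.imwrite('pics/side9.png',sf);cv2.imwrite('pics/side9c.png',cv2.resize(sf[40:230,160:370],None,fx=3.1,fy=3.1,interpolation=cv2.INTER_CUBIC))
print(s['time_s'],s['ee_pos'],s['force'])
C=cam('wrist',s)
for b in blobs(mask(w,'gold'),300):
    if b[0][1]<270: print('gold',b[:2],plane(C,*b[1],218))
for b in blobs(mask(w,'blue'),3000):
    h=cv2.convexHull(max(cv2.findContours(b[2],0,1)[0],key=len))[:,0]
    P=np.array([plane(C,*p,118)[:2] for p in h]);A=np.c_[2*P,np.ones(len(P))];q=np.linalg.lstsq(A,(P**2).sum(1),rcond=None)[0];print(b[0],'flange',q[:2],np.sqrt(q[2]+q[:2]@q[:2]))
S=cam('side')
for b in blobs(mask(sf,'gold'),60):
    if 220<b[1][0]<310 and 60<b[1][1]<170: print('side',b[:2]); 
    if 220<b[1][0]<300 and 70<b[1][1]<100: 
        for x in blobs(mask(w,'gold'),300):
            if x[0][1]<270 and 250<x[1][0]<400: print('lid tri',tri([ray(S,*b[1]),ray(C,*x[1])]))
E
```

```text
33.2 [532.27649481  40.54480193 316.56223576] [0.59391088 0.40451664 0.48646972]
gold ([307, 56, 43, 47, 1579], [328.09, 78.91]) [532.14238913 143.11758041 218.        ]
gold ([451, 107, 104, 104, 8309], [502.59, 158.26]) [643.42736742 100.2394511  218.        ]
[258, 23, 138, 145, 9260] flange [532.37185013 140.64364944] 57.84549340199276
[108, 244, 98, 67, 3555] flange [383.93156576 -34.76124969] 46.79394498045821
side ([276, 54, 26, 23, 320], [291.05, 62.9])
side ([253, 101, 14, 7, 77], [259.82, 104.17])
side ([249, 127, 27, 16, 281], [262.6, 135.71])
```

View pics/w9.png

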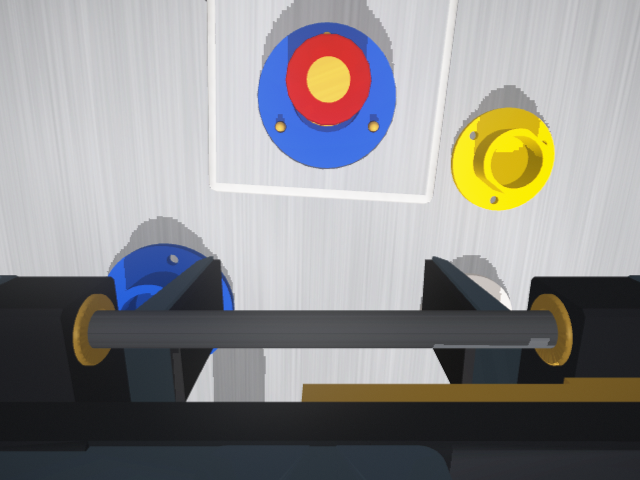

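View pics/side9c.png

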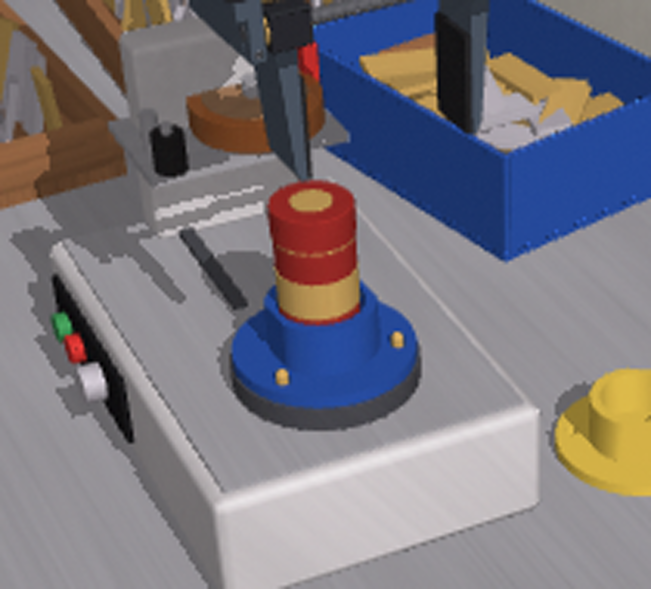

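The tin stands upright in the cup. I triangulate the lid with both fixed views and the wrist, and check the bystanders.

```bash
python3 - <<'E'
from h import *
s=env.state();C=cam('wrist',s);S=cam('side');T=cam('top')
sf=cv2.imread('pics/side9.png');tf=cv2.imread('pics/top9.png');t0=cv2.imread('pics/top0.png')
t=[b[1] for b in blobs(mask(tf,'gold'),30) if 170<b[1][0]<230 and 215<b[1][1]<280];print('top lid',t)
r=[ray(S,259.82,104.17),ray(C,328.09,78.91)]
print(tri(r)); 
if t: print(tri(r+[ray(T,*t[0])]), plane(T,*t[0],218))
for p in([532.4,141,218],[532.4,143,218]):print(proj(S,p),proj(T,p))
# tin axis: side silhouette and gold band vs lid in wrist: red outline circle at lid
w=cv2.imread('pics/w9.png');m=mask(w,'red')|mask(w,'gold')
print([b[:2] for b in blobs(m,2000) if b[0][1]<120])
for n,a,b in(('top',t0,tf),):
    d=cv2.absdiff(a,b).max(2);print('moved px green,white,roll:',[int((d[y0:y1,x0:x1]>50).sum()) for x0,x1,y0,y1 in((372,412,276,312),(284,334,148,198),(364,406,155,196))])
d=cv2.absdiff(cv2.imread('pics/side0.png'),sf).max(2);print([int((d[y0:y1,x0:x1]>50).sum()) for x0,x1,y0,y1 in((300,352,310,392),(380,444,212,260),(452,502,278,324))])
E
```

```text
top lid []
(array([533.56172328, 145.17867505, 215.7799201 ]), [2.0381291345221726, 2.0381291345220927])
[258.96940356 104.26635546] [181.63637113 243.43186513]
[258.52567681 103.78670859] [180.63003574 243.41569556]
[([286, 32, 85, 94, 5936], [327.95, 78.8]), ([451, 107, 104, 104, 8309], [502.59, 158.26])]
moved px green,white,roll: [0, 0, 0]
[0, 0, 0]
```

View pics/top9.png

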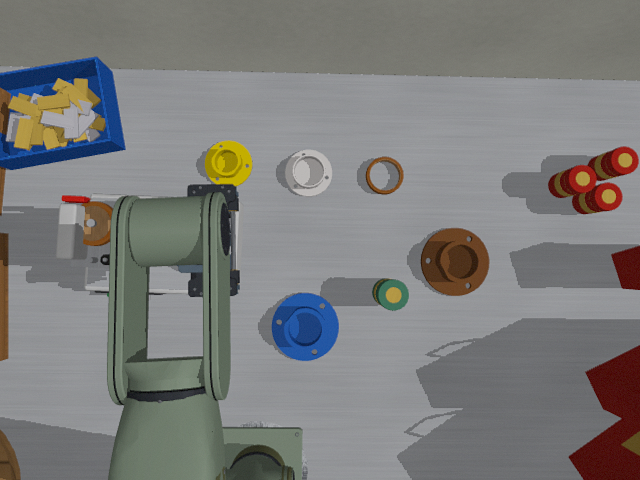

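Bystanders have not moved (no changed pixels). The arm hides the sealer from the top camera, so I move aside for a clean check of the tin.

Emit:
play_rows:
  increments:
    - [0,-20,0,0,0]
    - [0,-45,0,0,0]
    - [0,-45,0,0,0]
    - [0,-45,0,0,0]
    - [0,-45,0,0,0]
    - [0,-45,0,0,0]
    - [0,-20,0,0,0]
    - [0,0,0,0,0]
    - [0,0,0,0,0]

```text
time_s: 34.48
ee_pos: [532.3, -221.3, 315.6]
ee_rot: [180.0, -0.1, 92.2]
force: [0.2, 0.3, 0.1]
gripper_width: 91.1
```

```bash
python3 - <<'E'
from h import *
s=env.state();sf=env.grab_frame('side')[:,:,::-1].copy();tf=env.grab_frame('top')[:,:,::-1].copy()
S=cam('side');T=cam('top');print(s['time_s'],s['ee_pos'],s['force'])
cv2.imwrite('pics/top10c.png',cv2.resize(tf[180:310,130:300],None,fx=4.5,fy=4.5,interpolation=cv2.INTER_CUBIC))
t=[b[:2] for b in blobs(mask(tf,'gold'),6) if 150<b[1][0]<230 and 215<b[1][1]<280];print('top',t)
q=[b[:2] for b in blobs(mask(sf,'gold'),6) if 235<b[1][0]<300 and 90<b[1][1]<190];print('side',q)
b=[b for b in blobs(mask(tf,'blue'),300) if 150<b[1][0]<230 and b[1][1]>200][0]
h=cv2.convexHull(max(cv2.findContours(b[2],0,1)[0],key=len))[:,0]
P=np.array([plane(T,*p,118)[:2] for p in h]);A=np.c_[2*P,np.ones(len(P))];k=np.linalg.lstsq(A,(P**2).sum(1),rcond=None)[0];print('flange top',k[:2],np.sqrt(k[2]+k[:2]@k[:2]))
L=max((x for x in t),key=lambda x:x[0][4])[1];sl=[x for x in q if x[1][1]<115][0][1]
print('lid',tri([ray(T,*L),ray(S,*sl)]),plane(T,*L,218))
E
```

```text
34.475 [ 532.2728614  -221.27767016  315.5973616 ] [0.15296372 0.2629843  0.11623292]
top [([203, 226, 4, 3, 9], [204.33, 226.89]), ([175, 237, 13, 14, 137], [181.2, 243.46]), ([203, 262, 3, 3, 7], [204.29, 263.0])]
side [([253, 101, 14, 7, 77], [259.82, 104.17]), ([249, 127, 27, 16, 280], [262.11, 135.72]), ([287, 147, 3, 5, 14], [287.93, 149.14]), ([249, 159, 4, 5, 17], [250.59, 161.12])]
flange top [532.37426562 138.68230366] 58.082041024472936
lid (array([533.23281696, 141.5091229 , 217.74814261]), [0.9858145329562013, 0.9858145329563194]) [532.32968802 141.86507741 218.        ]
```

View pics/top10c.png

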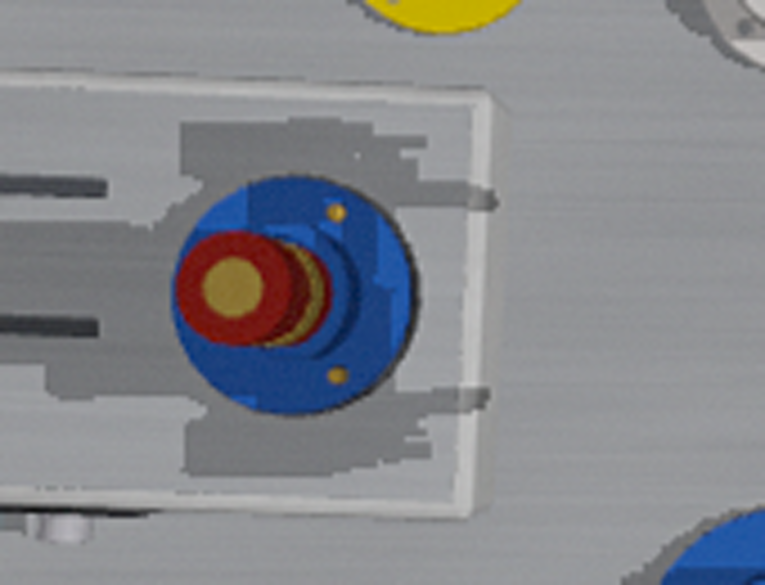

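The lid triangulates to 217.7 mm, against 218 for fully home. It is about 1–3 mm from the cup's axis depending on the view, and upright. I hand in.

```bash
python3 -c "
from workcell import env
print(env.job_done(), env.state()['time_s'])"
```

```text
the job is handed in; nothing more can be done
the job is handed in; nothing more can be done
```

The blue cup is on the turntable and the red tin stands in it. I handed the job in at about 34.6 s of the 72 s; the system gave no verdict.

- **Blue cup:** I gripped the small blue cup across its flats and turned it −65° to match the studs I had measured. I then lowered it in small steps. It slid over the studs at the first try and touched the face at the expected height with about 4–5 N. Afterwards all three studs showed above the flange. I did the turning in the air from measurements; no search turning under hand pressure was needed.
- **Red tin:** I gripped it above its middle and lowered it into the bore in small steps. It met the floor at the expected height with about 3 N. I then let go and moved the arm well clear.
- **Last checks:** the lid's height came out at 217.7 mm (218 expected). The green tin, white cup and spare roll showed no changed pixels in two views, in pictures taken after release, before the arm's last move aside.
- **What disagreed:**
  - The cup centre differed by about 2 mm between the wrist camera (y 140.6–141.0) and the top camera (y 138.7), which is within the stated calibration error.
  - The lid sat 1–3 mm from the cup's axis in +y depending on the view. That could be bore play or a lean of up to about 0.03 rad, both inside the limits. I did not measure the tin's tilt more finely.

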